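Stack the sample carrier on the full tote

ROBOT

A 7-joint arm with a two-finger parallel gripper is mounted at the origin on the work surface. World frame = base frame: x ahead of the robot, y to its left, z up, the work surface at z = 0. Lengths are in mm, angles in rad, forces in N, time in s.
With the tool pointing down it reaches from about 425 to 825 mm from the base axis. Payload 3.6 kg.
Tool frame: the origin (TCP) lies midway between the tips of the shut fingers; the grasp point (between the pads) lies manip.pinch_z behind it (manip.pinch_z is the distance from the TCP to the grasp point, in mm); z points along the fingers, y is the line along which they close (so a half turn about z gives the same grasp; the last joint's range is limited). The gripper opens to 93 mm and grips with 3 to 60 N. Pads are 15 mm wide; open, the fingers measure 128 mm over their backs; the gripper's body (75 mm by 188 mm) begins 65 mm behind the grasp point.
Start: joints at [1.137, 0.615, -0.013, 1.423, 0.008, 1.103, -0.04], TCP at [257.195, -596.919, 218.64] pointing down, gripper open.
Joint ranges: [-3.12, 3.12], [-0.3, 2.06], [-1.34, 1.32], [0.26, 2.42], [-1.36, 4.5], [0.01, 1.98], [-2.84, 2.84]. Speed limits (rad/s): [2.79, 2.79, 3.14, 3.14, 3.14, 3.14, 3.14].

INTERFACE

Orientations are given as a 3x3 rotation matrix whose columns are the frame's x, y, z axes.
In Python, from bench import manip gives the robot as it stands. Calls block until the motion is done:
- manip.goto(position, orientation): joint-space move of the TCP to a pose.
- manip.move_straight(position, feed=150, orientation=None): straight line of the TCP; orientation=None keeps the orientation; feed is the mean speed in mm/s.
- manip.set_joints(angles): joint-space move.
- manip.gripper_to(opening, f_grip=None): finger opening in mm; f_grip is the grip in N (None keeps the last); returns when the fingers have stopped.
- manip.pause(seconds).
- manip.inverse_kinematics(position, orientation): joint angles nearest the present ones, or None.
- manip.read_camera(name): name is "side" or "top"; returns a dict with "pixels" (384x512x3 uint8, red, green, blue), "intrinsics" (3x3 intrinsics, pixels), "R" (3x3) and "t" (3): a world point X has camera coordinates R X + t. Camera axes: x right, y down, z forward; pixel columns grow to the right and rows downward; lengths in mm; the calibration is good to about 2 mm. A picture is of the moment at which its call begins. There is no depth.
A pose or a line that the arm cannot do raises manip.Unreachable and nothing moves.
- manip.job_done(): hands the job in; it is judged then, once.
Readings, each from a call of its own:
- manip.get_t(): time.
- manip.get_joint_positions(): joint angles.
- manip.get_joint_vel(): joint speeds.
- manip.get_tau(): joint torques, N m.
- manip.get_tool_pos(): TCP position.
- manip.get_orientation(): TCP orientation.
- manip.get_wrist_force(): force on the tool from outside, world axes, zero at the start.
- manip.get_ft_torque(): the same for the moment, N m.
- manip.get_finger_gap(): finger opening in mm.
- manip.get_grip_force(): force on a finger pad.
Only numpy, scipy, OpenCV 4.12 (cv2) and the standard library are available. Lean on these libraries where they do the work, as an engineer would, in place of code of your own. Each camera call takes 0.05 s, during which the arm holds its last target. There are 200 camera calls.

TASK

The white carrier is nested down inside the empty grey tote. Lift it out by its grey bar, give it half a turn so that it will stack instead of nest (its blue end away from the blue end of the other tote), and stack it on the vial-filled tote in the black spill tray, gently feeling along the rim until all four of its feet drop fully into the shallow pockets; then let go. Do not press, wedge or knock it hard against the tote, and leave the other things on the bench alone.

Things in the scene. Friction and masses are not known exactly. Their poses are not given: they have to be found in the camera images.
- carrier_mid (a point): centre, half-way up, of the loose white carrier, 0.3 to 0.6 kg: a box 164 long (x), 102 wide (y), 60 high, 115 high with its bar. x points along it to its blue end, z up. Its underside is 57.5 mm below this point. It starts nested in the empty tote, underside on the tote's floor, blue end over blue end; lifted straight up 80 mm it is clear
- carrier_bar (a point): centre of the carrier's grey carrying bar, 47.5 mm above carrier_mid: 14 mm thick (x), 102 mm long (y), 20 mm high, bridging the box on a post at each side; its middle is free from above. Axes as the carrier's
- carrier_blue (a point): middle of the carrier's blue end wall, 82 mm from carrier_mid along the carrier's +x
- carrier_foot (a point): one of the carrier's four feet: the lower end of the rib at x = +65 on its +y side. Each long side has two upright ribs, at x = +65 and -25 mm, 17 mm long (x), sticking out 10 mm (122 mm over both sides). The feet are 8 mm above the carrier's underside (49.5 mm below carrier_mid). The underside's long edges are bevelled, 5 mm in by 6 mm up
- empty_tote: grey tote, fixed to the bench, 200 long (x), 122 wide (y), 80 high; origin at the centre of its underside, x to its blue end, z up. Floor 5 thick, long walls 6 thick (110 mm between them); end walls only 58 high
- empty_slot (a point): rim mouth of a slot of the empty tote (x = +65, +y wall). Each long wall has two slots 20 mm wide at x = +65 and -25 mm, cut from the rim down to 11 mm height. The ribs of a carrier facing the same way go down in them, with 1.5 mm play each way: it nests
- empty_pocket (a point): rim mouth of a pocket of the empty tote (x = -65, +y wall). Each long wall has two pockets 20 mm wide and 8 mm deep at x = -65 and +25 mm. The feet of a carrier turned half a turn stand in them, with 1.5 mm play each way along x: it stacks. Between the long walls its box has 4 mm play each side
- tray: black spill tray, fixed, 310 long (x), 190 wide (y), 26 high; origin at the centre of its underside, z up. In it stands a heavy tote of the same shape and size as empty_tote, full of amber vials (caps up to 52 mm above the tote's underside), blue end to the tray's +x, underside at 4 mm and rim at 84 mm above the tray's origin
- tray_stack (a point): on the tray, 125.5 mm above its origin, axes as the tray's: where carrier_mid ends up when stacked (blue end to the tray's -x, underside at 68 mm) if the full tote stands mid-tray. That tote is centred across (y) and square to the tray, but lies anywhere from -18 to +18 mm off along x; this is not measured. Shoving it takes 22 N. Feet still on the rim leave the carrier 8 mm higher
- jar: small amber jar, 42 across, 55 high, between the totes; leave alone; origin at the centre of its underside
- timer: orange timer, 50 x 50 x 22, between the totes; leave alone; origin at the centre of its underside
Things that resemble listed ones, but are neither listed nor needed, are in the scene too. What is shaped like the empty_tote but red is not meant.

How it is judged:
By the outcome, as a careful person would: the job done as asked, in the order asked, and still so for the second after the job is handed in, with the robot touching nothing.
It also fails if it takes over 61 s, if anything falls off the work surface, if the arm or the gripper's body presses on something with over 40 N, if the wrist force passes 120 N, or if a joint passes its speed limit or range.

## Working session

There is one attempt and no reset: what is moved stays moved. The work goes in short steps, each a Python script; the robot and the scene stay as the last script left them, time stands still between calls to the robot, and variables do not carry over. Pictures are saved under pics/ and viewed, at most 10 in all, crops included, and the job is handed in when it is done.

```bash
mkdir -p pics; ls; python3 - <<'E'
from bench import manip
import cv2,numpy as np
for n in("top","side"):
    c=manip.read_camera(n); cv2.imwrite(f"pics/{n}0.png",cv2.resize(c["pixels"][:,:,::-1],(800,600),interpolation=cv2.INTER_CUBIC))
    print(n,c["intrinsics"],c["R"],c["t"])
print(manip.pinch_z,manip.get_t(),manip.get_orientation())
E
```

```text
pics
top [[357.7214338    0.         253.32334057]
 [  0.         357.7214338  190.9769265 ]
 [  0.           0.           1.        ]] [[-0.12322276 -0.99236867 -0.00453478]
 [-0.97224015  0.1216368  -0.19988393]
 [ 0.19891015 -0.02022136 -0.97980909]] [ 70.84067254 473.89417883 730.71130871]
side [[415.34479789   0.         261.96206974]
 [  0.         415.34479789 188.61902653]
 [  0.           0.           1.        ]] [[-0.90048845 -0.43456182  0.01663097]
 [-0.29705141  0.58671167 -0.75334579]
 [ 0.31761773 -0.68331943 -0.65741428]] [435.81596994 206.75414702 834.7399791 ]
18.8 0.1 [[ 9.18349315e-01  3.95769729e-01 -9.25282478e-04]
 [ 3.95770810e-01 -9.18346956e-01  2.08172578e-03]
 [-2.58462999e-05 -2.27795124e-03 -9.99997405e-01]]
```

View pics/top0.png

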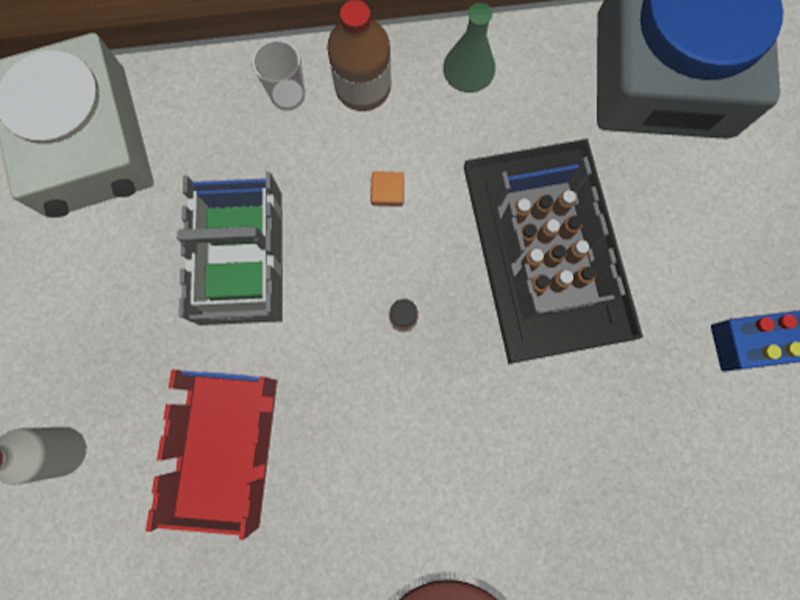

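View pics/side0.png

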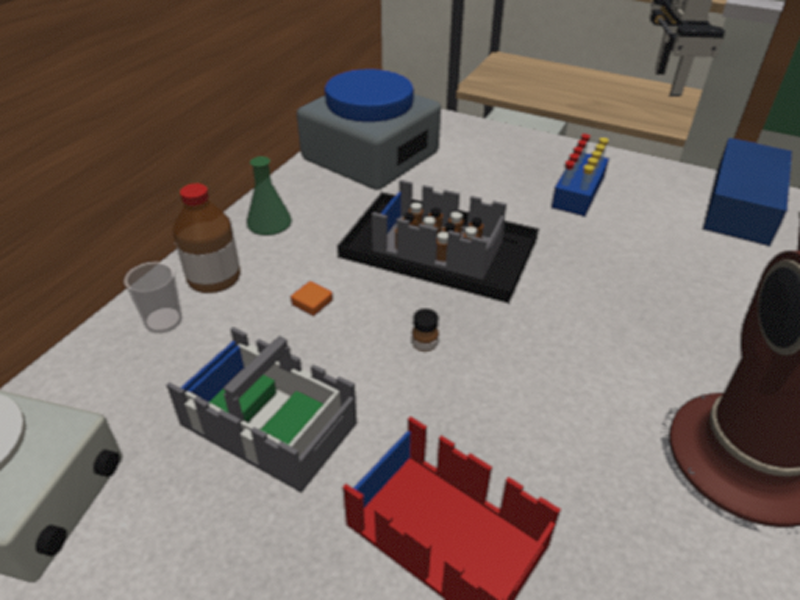

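Candidates for the wanted things (top view, 800x600 scale):
- Grey tote with the white carrier and grey bar at (230,250). This is the one I choose.
- Red tote at (215,455), excluded by the task.
- Tote with vials in the black tray at (550,240). This is the target.
- Blue tube rack at (765,340), which is only a look-alike.

The jar is at (404,314) and the timer at (388,188). I'll check the choice in a close crop.

```bash
python3 - <<'E'
from bench import manip
import cv2,numpy as np
T=manip.read_camera("top")["pixels"];S=manip.read_camera("side")["pixels"]
cv2.imwrite("pics/rawtop.png",T[:,:,::-1]);cv2.imwrite("pics/rawside.png",S[:,:,::-1])
out=np.zeros((600,800,3),np.uint8)
for i,(I,x,y) in enumerate([(T,97,105),(T,290,85),(S,100,205),(S,212,110)]):
    w,h=(133,100) if i!=1 else (200,150)
    c=cv2.resize(I[y:y+h,x:x+w],(399,299),interpolation=cv2.INTER_CUBIC)
    s=399/w
    for u in range((x//20+1)*20,x+w,20):
        X=int((u-x)*s);cv2.line(c,(X,0),(X,5),(255,0,255),1);cv2.putText(c,str(u),(X-10,14),0,.33,(255,0,255))
    for v in range((y//20+1)*20,y+h,20):
        Y=int((v-y)*s);cv2.line(c,(0,Y),(5,Y),(255,0,255),1);cv2.putText(c,str(v),(6,Y+4),0,.33,(255,0,255))
    out[(i//2)*300:(i//2)*300+299,(i%2)*400:(i%2)*400+399]=c
cv2.imwrite("pics/crops.png",out[:,:,::-1])
E
```

```text
(no output)
```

View pics/crops.png

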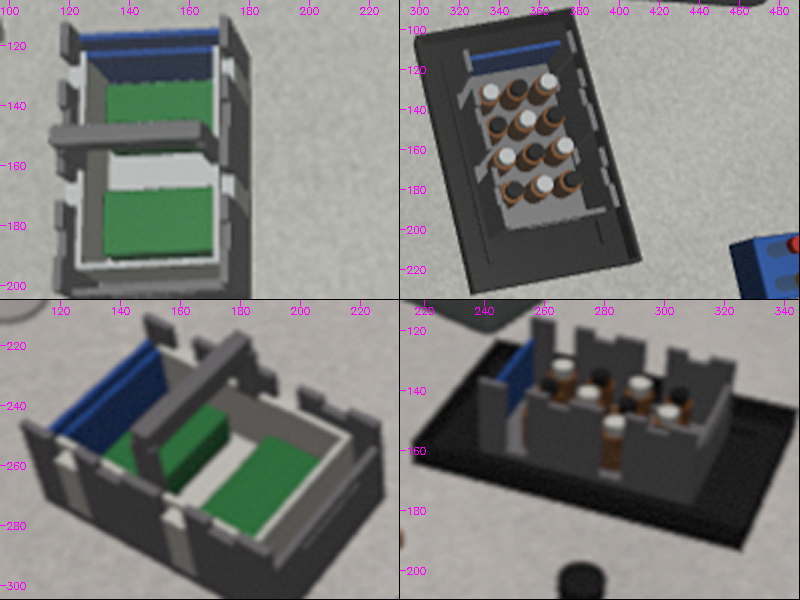

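```bash
cat > vis.py <<'E'
import cv2,numpy as np
from scipy.optimize import least_squares
K={"top":np.array([[357.7214338,0,253.32334057],[0,357.7214338,190.9769265],[0,0,1]]),"side":np.array([[415.34479789,0,261.96206974],[0,415.34479789,188.61902653],[0,0,1]])}
R={"top":np.array([[-0.12322276,-0.99236867,-0.00453478],[-0.97224015,0.1216368,-0.19988393],[0.19891015,-0.02022136,-0.97980909]]),"side":np.array([[-0.90048845,-0.43456182,0.01663097],[-0.29705141,0.58671167,-0.75334579],[0.31761773,-0.68331943,-0.65741428]])}
t={"top":np.array([70.84067254,473.89417883,730.71130871]),"side":np.array([435.81596994,206.75414702,834.7399791])}
def proj(n,X):
    return cv2.projectPoints(np.asarray(X,float).reshape(-1,3),cv2.Rodrigues(R[n])[0],t[n],K[n],None)[0][:,0]
def place(p,L):
    c,s=np.cos(p[2]),np.sin(p[2]);L=np.asarray(L,float)
    return np.c_[p[0]+c*L[:,0]-s*L[:,1],p[1]+s*L[:,0]+c*L[:,1],L[:,2]]
def fit(pts,p0):  # pts: list of (cam, local xyz, uv)
    f=lambda p:np.concatenate([(proj(n,place(p,[l]))[0]-uv) for n,l,uv in pts])
    r=least_squares(f,p0,loss="soft_l1",x_scale=[100,100,1]);return r.x,f(r.x).reshape(-1,2)
def box(lx,ly,z0,z1):
    return [(sx*lx/2,sy*ly/2,z) for z in(z0,z1) for sx,sy in((1,1),(1,-1),(-1,-1),(-1,1))]
E
cat > m1.py <<'E'
from vis import *
T=cv2.imread("pics/rawtop.png");S=cv2.imread("pics/rawside.png")
c0=lambda X,Y:(97+X/3-.33,105+Y/3-.33)
c1=lambda X,Y:(290+(X-400)/1.995-.25,85+Y/1.995-.25)
c2=lambda X,Y:(100+X/3-.33,205+(Y-300)/3-.33)
c3=lambda X,Y:(212+(X-400)/3-.33,110+(Y-300)/3-.33)
E=[("top",(100,61,80),c0(62,23)),("top",(100,-61,80),c0(231,16)),("top",(7,51,120),c0(50,129)),("top",(7,-51,120),c0(197,123)),
("side",(100,61,80),c2(22,422)),("side",(100,-61,80),c2(147,315)),("side",(-100,-61,80),c2(384,420)),("side",(-100,61,80),c2(272,560))]
pe,r=fit(E,[600,250,0]);print("empty",pe,r.round(1).tolist())
F=[("top",(100,61,84),c1(466,50)),("top",(100,-61,84),c1(570,30)),("top",(-100,-61,84),c1(618,205)),
("side",(100,61,84),c3(480,380)),("side",(100,-61,84),c3(532,318)),("side",(-100,-61,84),c3(735,362)),("side",(-100,61,84),c3(700,432))]
pf,r=fit(F,[550,-180,0]);print("full",pf,r.round(1).tolist())
# tray silhouette
q=lambda x,y:(x*.64-.18,y*.64-.18)
C=[q(466,161),q(588,140),q(641,338),q(511,362)]
def sil(p):
    h=cv2.convexHull(proj("top",place(p,box(310,190,0,26))).astype(np.float32))
    return np.concatenate([[cv2.pointPolygonTest(h,c,True)] for c in C]+[[0]])
# dark mask hull
g=T.max(2);m=np.zeros_like(g);m[80:240,290:415]=(g[80:240,290:415]<75)
n,l,s,_=cv2.connectedComponentsWithStats(m);k=1+s[1:,4].argmax();h0=cv2.convexHull(np.argwhere(l==k)[:,::-1].astype(np.float32))
P=h0[:,0]
def f(p):
    h=cv2.convexHull(proj("top",place(p,box(310,190,0,26))).astype(np.float32))
    a=[cv2.pointPolygonTest(h,(float(x),float(y)),True)-.5 for x,y in P]
    b=[cv2.pointPolygonTest(h0,(float(x),float(y)),True)+.5 for x,y in h[:,0]]
    return np.array(a)
r=least_squares(f,[pf[0],pf[1],pf[2]],diff_step=1e-3,loss="soft_l1",x_scale=[100,100,.3]);pt=r.x
print("tray",pt,np.abs(f(pt)).round(1))
np.save("poses.npy",[pe,pf,pt])
def draw(I,n,p,L,col):
    q=[tuple(int(round((a+.5)*4)) for a in u) for u in proj(n,place(p,L))]
    for a in range(len(L)//4):
        for i in range(4):cv2.line(I,q[4*a+i],q[4*a+(i+1)%4],col,1)
T4=cv2.resize(T,None,fx=4,fy=4,interpolation=cv2.INTER_CUBIC);S4=cv2.resize(S,None,fx=4,fy=4,interpolation=cv2.INTER_CUBIC)
for I,n in((T4,"top"),(S4,"side")):
    draw(I,n,pe,box(200,122,0,80),(0,255,255));draw(I,n,pe,box(14,102,100,120),(0,0,255))
    draw(I,n,pf,box(200,122,4,84),(0,255,255));draw(I,n,pt,box(310,190,0,26),(255,0,255))
def crop(I,x,y,w,h):return cv2.resize(I[y*4:(y+h)*4,x*4:(x+w)*4],(399,299),interpolation=cv2.INTER_AREA)
a=np.vstack([np.hstack([crop(T4,90,105,133,100),crop(T4,280,80,213,160)]),np.hstack([crop(S4,100,205,133,100),crop(S4,212,110,133,100)])])
cv2.imwrite("pics/ov.png",a)
E
python3 m1.py
```

```text
empty [ 5.77459084e+02  2.32340897e+02 -7.14722583e-02] [[-0.0, 0.9], [-0.6, 0.4], [0.4, 0.1], [1.7, -0.5], [-0.6, 1.1], [0.4, -0.8], [0.1, 0.7], [-0.9, -0.6]]
full [ 5.36110505e+02 -2.23453960e+02  6.72340197e-02] [[-1.7, 0.1], [0.6, 0.1], [1.4, 0.3], [-0.8, 0.4], [-0.2, -1.3], [0.7, -0.4], [-0.8, 1.1]]
tray [ 5.34066846e+02 -2.22320658e+02  6.51838553e-02] [0.3 0.2 0.1 0.1 0.  0.1 0.1 0.1 0.2 0.1 0.4 0.2 0.2 0.  0.3 0.  0.1 0.2]
```

View pics/ov.png

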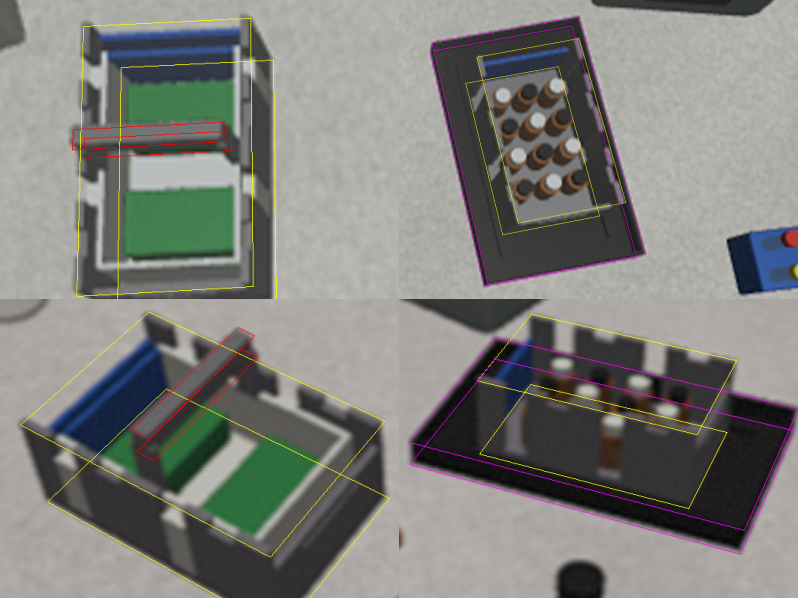

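The overlay shows the fit is good. Yellow follows the grey tote and the vial tote rims, red sits on the bar at about (150,138), and magenta on the tray at about (535,150). Everything is within about 2 mm, and the sizes and reach are consistent. Next I'll plan the wrist branch.

```bash
cat > h.py <<'E'
from bench import manip
import numpy as np
pe,pf,pt=np.load("poses.npy")
PZ=manip.pinch_z
def Rd(phi):
    c,s=np.cos(phi),np.sin(phi); return np.array([[-s,c,0],[c,s,0],[0,0,-1.]])
def loc(p,x,y,z):
    c,s=np.cos(p[2]),np.sin(p[2]);return np.array([p[0]+c*x-s*y,p[1]+s*x+c*y,z])
E
python3 - <<'E'
from h import *
for k in(0,np.pi):
    for z in (91,215): print("pick",round(k,1),np.round(q,2) if (q:=manip.inverse_kinematics(loc(pe,0,0,z),Rd(pe[2]+k))) is not None else None)
    for z in (154,215): print("place",round(k,1),np.round(q,2) if (q:=manip.inverse_kinematics(loc(pt,0,0,z),Rd(pt[2]+k))) is not None else None)
E
```

```text
pick 0 [-0.16  0.75 -0.43  1.64  0.39  0.85 -0.83]
pick 0 [-0.06  0.64 -0.62  1.5   0.4   1.13 -0.83]
place 0 [ 0.57  0.59 -0.34  1.71  0.24  0.88  0.2 ]
place 0 [ 0.59  0.53 -0.36  1.64  0.21  1.02  0.22]
pick 3.1 [ 0.16  1.   -1.15  1.63  0.97  1.19  1.85]
pick 3.1 [ 0.16  0.82 -1.15  1.49  0.76  1.32  2.01]
place 3.1 [ 0.07  0.61  0.46  1.73 -0.33  0.88 -2.4 ]
place 3.1 [ 0.07  0.54  0.45  1.65 -0.27  1.01 -2.47]
```

```bash
python3 - <<'E'
from h import *
O=Rd(pe[2])
manip.goto(loc(pe,0,0,190),O)
manip.gripper_to(60,f_grip=25)
manip.move_straight(loc(pe,0,0,110+PZ-36),feed=90)   # grasp point slightly above? set below
print(manip.get_tool_pos(),manip.get_wrist_force(),manip.get_t())
import cv2
c=manip.read_camera("side")["pixels"][200:310,95:240];d=manip.read_camera("top")["pixels"][95:205,85:230]
cv2.imwrite("pics/g.png",cv2.resize(np.hstack([c,d])[:,:,::-1],(800,304),interpolation=cv2.INTER_CUBIC))
E
```

```text
[577.90650977 232.70887682  93.52659888] [-0.30003325 -0.47265775  0.91720476] 5.2833
```

View pics/g.png

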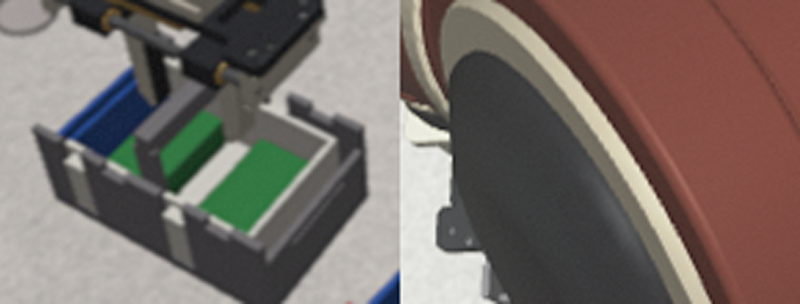

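The side crop shows the fingers straddling the bar at about (180,110), both clear of the posts and walls. The arm blocks the top view. I'll close gently and watch the side force.

```bash
python3 - <<'E'
from h import *
f0=manip.get_wrist_force()
manip.gripper_to(19,f_grip=6); f=manip.get_wrist_force()-f0; print(manip.get_finger_gap(),f.round(2))
manip.gripper_to(0,f_grip=6); f=manip.get_wrist_force()-f0; print(manip.get_finger_gap(),f.round(2),manip.get_grip_force(),manip.get_ft_torque(),manip.get_tool_pos(),manip.get_t())
E
```

```text
19.0615700481202 [ 0.15  0.26 -0.59]
13.635042411642708 [ 3.59  0.27 -1.8 ] 5.998599752783775 [-0.01639454 -0.87487128 -0.0039496 ] [578.71337727 232.0592346   92.82173632] 6.4833
```

```bash
python3 - <<'E'
from h import *
p=loc(pe,0,0,110+PZ-36)
for k in range(3):
    f=manip.get_wrist_force(); print("F",f.round(1),manip.get_ft_torque().round(2),manip.get_tool_pos().round(1))
    if abs(f[0])<1.2: break
    p[0]+=0.25*(f[0]); manip.move_straight(p,feed=10)
manip.gripper_to(0,f_grip=35)
print("F",manip.get_wrist_force().round(1),manip.get_finger_gap())
for dz in (5,20,40,65):
    q=p.copy();q[2]+=dz; manip.move_straight(q,feed=50)
    print(dz,manip.get_wrist_force().round(1),manip.get_ft_torque().round(2),manip.get_tool_pos().round(1))
q[2]=p[2]+125; manip.move_straight(q,feed=120); manip.pause(.3)
print(manip.get_wrist_force().round(2),manip.get_ft_torque().round(2),manip.get_tool_pos().round(1),manip.get_finger_gap(),manip.get_t())
np.save("grasp.npy",p)
for ph in (np.pi/2,-np.pi/2):
    j=manip.inverse_kinematics([600,0,240],Rd(ph)); print(ph,None if j is None else j.round(2))
print(manip.get_joint_positions().round(2), manip.inverse_kinematics(loc(pf,0,0,215),Rd(pt[2]+np.pi)).round(2))
E
```

```text
F [ 3.4 -0.3 -1.6] [-0.02 -0.87 -0.  ] [578.7 232.1  92.8]
F [ 3.2 -1.2 -1.3] [-0.17 -0.78 -0.07] [578.7 232.   92.8]
F [ 1.5 -0.8  0.3] [-0.23 -0.4  -0.09] [578.7 232.   92.8]
F [-1.  -3.   2.9] 13.645178504226433
5 [-0.4  0.6 -5.2] [ 0.01 -0.18 -0.06] [579.  232.9  97.2]
20 [ 0.9 -0.1 -4.9] [-0.04  0.01 -0.03] [579.2 232.6 113.2]
40 [ 0.5 -0.  -5.5] [-0.05 -0.05 -0.01] [579.4 232.3 133.1]
65 [ 0.8 -0.4 -5.2] [-0.06  0.03  0.01] [579.3 232.2 157.8]
[-0.25 -0.34 -5.37] [-0.04 -0.08  0.01] [579.2 232.1 217. ] 13.642181661444212 10.3
1.5707963267948966 [ 0.54  0.72 -1.06  1.53  0.64  1.28  0.96]
-1.5707963267948966 [ 0.11  0.53 -0.23  1.54  0.13  1.09 -1.73]
[-0.07  0.64 -0.61  1.49  0.38  1.13 -0.82] [ 0.25  0.51  0.17  1.64 -0.1   1.   -2.62]
```

```bash
python3 - <<'E'
from h import *
manip.goto([600,0,240],Rd(-np.pi/2)); print(manip.get_t(),manip.get_tool_pos().round(1))
O=Rd(pt[2]-np.pi)
c,s=np.cos(pt[2]),np.sin(pt[2]); d=(pf-pt)[:2]; dx=c*d[0]+s*d[1]; print("dx",dx)
manip.goto(loc(pt,dx,0,215),O); manip.move_straight(loc(pt,dx,0,184),feed=80,orientation=O); manip.pause(.3)
print(manip.get_t(),manip.get_tool_pos().round(1),loc(pt,dx,0,184).round(1),manip.get_wrist_force().round(2),manip.get_ft_torque().round(2),manip.get_joint_positions().round(2))
import cv2
from vis import proj,place,box
c=manip.read_camera("side")["pixels"];d=manip.read_camera("top")["pixels"]
cv2.imwrite("pics/side1raw.png",c[:,:,::-1]);cv2.imwrite("pics/top1raw.png",d[:,:,::-1])
C=cv2.resize(c[70:210,195:365],(800,659),interpolation=cv2.INTER_CUBIC)[:600]
D=cv2.resize(d[60:240,280:430],(400,480))
cv2.imwrite("pics/s1.png",C[:,:,::-1])
E
```

```text
11.2333 [599.8   2.9 239.9]
dx 1.9654987569648172
13.0 [ 536.3 -222.3  184.5] [ 536.  -222.2  184. ] [-0.38 -1.2  -4.7 ] [ 0.12 -0.1  -0.03] [ 0.25  0.54  0.16  1.68 -0.1   0.92 -2.62]
```

View pics/s1.png

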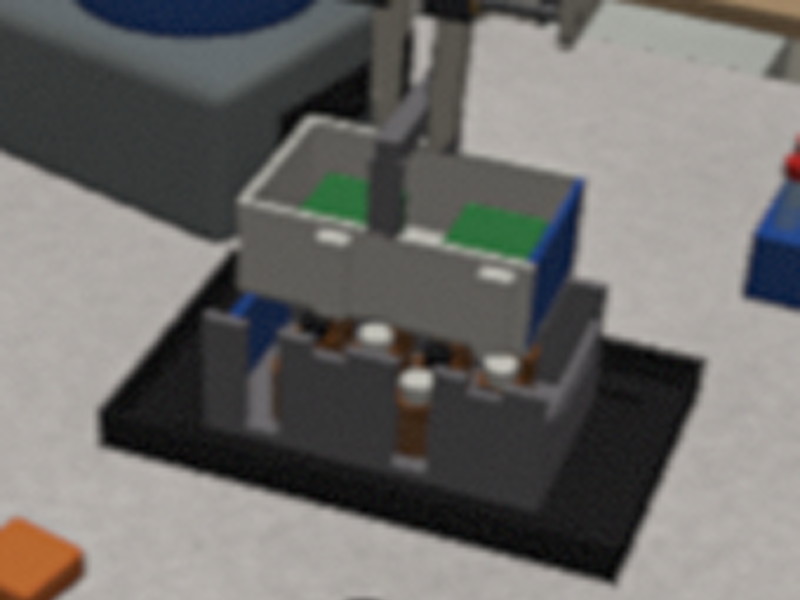

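The carrier hangs level with its blue end at the right (560,265), at the tray's -x, opposite the tote's blue end (265,310). The ribs are at (333,237) and (497,273), and the tote's near rim runs from (205,315) to (548,400). I'll fit both from this one view, so calibration errors cancel.

```bash
python3 - <<'E'
from vis import *
c=lambda X,Y:(195+X/4.706-.4,70+Y/4.706-.4)
pt=np.load("poses.npy")[2]
zt=156.7
C=[("side",(82,51,zt),c(241,202)),("side",(-82,51,zt),c(534,264)),("side",(-82,-51,zt),c(582,180)),("side",(82,-51,zt),c(316,117)),("side",(-82,51,zt-60),c(526,347)),("side",(82,51,zt-60),c(243,289))]
F=[("side",(100,61,84),c(204,316)),("side",(-100,61,84),c(549,401)),("side",(-100,-61,84),c(606,288))]
# shallow pocket mid positions along near rim (z=84)
for nm,L in(("carrier",C),("tote",F)):
    p,r=fit(L,[536,-222,.065]);d=p[:2]-pt[:2];k,s=np.cos(pt[2]),np.sin(pt[2])
    print(nm,p,"tray frame",k*d[0]+s*d[1],-s*d[0]+k*d[1],p[2]-pt[2],r.round(1).tolist())
E
```

```text
carrier [ 5.35384020e+02 -2.25882514e+02  6.43119929e-02] tray frame 1.0823662843815063 -3.640089896293431 -0.0008718623383850016 [[-0.0, -0.9], [0.2, 0.2], [1.8, -1.7], [-0.7, -0.9], [-0.3, 3.0], [-0.3, 0.8]]
tote [ 5.35437062e+02 -2.22590277e+02  6.78314958e-02] tray frame 1.3497438236214205 -0.3582990162106072 0.002647640497157863 [[-0.4, 0.3], [-0.2, 0.2], [0.8, -0.7]]
```

```bash
python3 - <<'E'
from vis import *
c=lambda X,Y:(195+X/4.706-.4,70+Y/4.706-.4)
pt=np.load("poses.npy")[2]
obs=[((82,51),c(241,202)),((-82,51),c(534,264)),((-82,-51),c(582,180)),((82,-51),c(316,117))]
k,s=np.cos(pt[2]),np.sin(pt[2])
for zt in(150,153,156.7,160):
    p,r=fit([("side",(*l,zt),u) for l,u in obs],[536,-222,.065]);d=p[:2]-pt[:2]
    print(zt,"tray frame",(k*d[0]+s*d[1]).round(1),(-s*d[0]+k*d[1]).round(1),(p[2]-pt[2]).round(4),r.round(1).tolist())
T=cv2.imread("pics/top1raw.png")
cv2.imwrite("pics/t1.png",cv2.resize(T[70:230,280:440],(600,600),interpolation=cv2.INTER_CUBIC))
E
```

```text
150 tray frame 3.9 -10.7 -0.0027 [[0.1, -0.2], [-0.3, 0.8], [1.2, -0.9], [-0.6, 0.0]]
153 tray frame 2.2 -5.8 -0.0048 [[-0.1, -0.2], [-0.2, 1.0], [1.5, -0.9], [-0.6, -0.1]]
156.7 tray frame 0.0 0.2 -0.008 [[-0.3, -0.2], [-0.1, 1.1], [1.9, -0.8], [-0.6, -0.2]]
160 tray frame -1.9 5.6 -0.0112 [[-0.5, -0.2], [0.1, 1.3], [2.2, -0.8], [-0.6, -0.3]]
```

View pics/t1.png

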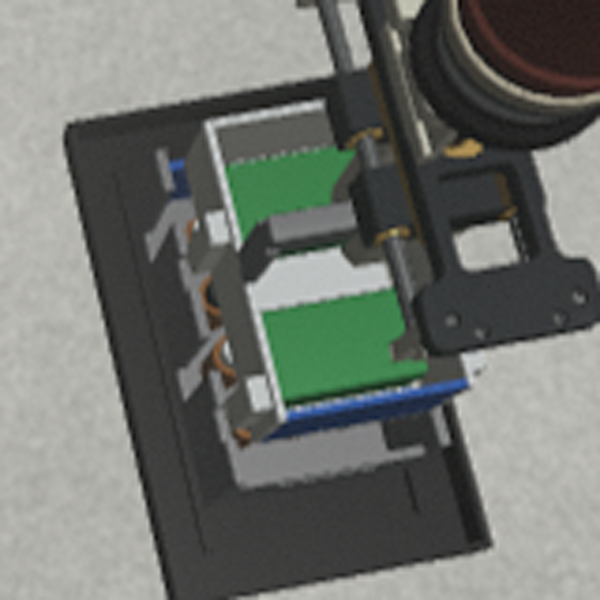

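```bash
python3 - <<'E'
from vis import *
c=lambda X,Y:(280+X/3.75-.37,70+Y/3.75-.37)
pt=np.load("poses.npy")[2];k,s=np.cos(pt[2]),np.sin(pt[2])
cs=lambda X,Y:(195+X/4.706-.4,70+Y/4.706-.4)
obs=[("top",(82,51),c(206,121)),("top",(-82,51),c(284,411)),("top",(-82,-51),c(467,378))]
sd=[("side",(82,51),cs(241,202)),("side",(-82,51),cs(534,264)),("side",(-82,-51),cs(582,180)),("side",(82,-51),cs(316,117))]
for nm,O in(("top",obs),("both",obs+sd)):
  for zt in(154,157):
    p,r=fit([(n,(*l,zt),u) for n,l,u in O],[536,-222,.065]);d=p[:2]-pt[:2]
    print(nm,zt,"tray frame",(k*d[0]+s*d[1]).round(1),(-s*d[0]+k*d[1]).round(1),(p[2]-pt[2]).round(4),r.round(1).tolist())
E
```

```text
top 154 tray frame 5.3 -1.3 -0.0008 [[-0.3, -1.1], [-0.9, 1.0], [2.7, -0.1]]
top 157 tray frame 4.6 -0.4 -0.0008 [[-0.3, -1.4], [-0.9, 1.1], [3.0, -0.0]]
both 154 tray frame 3.7 -2.1 0.0006 [[0.3, -0.4], [-0.2, 1.8], [3.4, 0.6], [-1.2, 0.2], [-1.1, 1.2], [0.5, -0.8], [-1.8, 0.1]]
both 157 tray frame 2.7 -0.4 0.0032 [[-0.2, -0.4], [-0.4, 2.1], [3.4, 0.8], [-1.2, -0.4], [-0.7, 0.5], [0.8, -1.5], [-1.8, -0.5]]
```

```bash
cat > feel.py <<'E'
from h import *
O=Rd(pt[2]-np.pi)
k,s=np.cos(pt[2]),np.sin(pt[2])
def tf(v): return np.array([k*v[0]+s*v[1],-s*v[0]+k*v[1],v[2]])
def go(x,y,z,feed=20): manip.move_straight(loc(pt,x,y,z),feed=feed,orientation=O)
def st():
    f=tf(manip.get_wrist_force()); p=manip.get_tool_pos(); l=tf(np.r_[p[:2]-pt[:2],p[2]]); return f,l
def show(tag): 
    f,l=st(); print(tag,"F",f.round(1),"L",l.round(1),"T",tf(manip.get_ft_torque()).round(2),round(manip.get_t(),1))
E
python3 - <<'E'
from feel import *
go(2,0,172,40); manip.pause(.2); show("free"); f0,_=st()
z=172
while z>155:
    z-=1; go(2,0,z,15); f,l=st()
    if f[2]-f0[2]>2.5 or np.hypot(*(f-f0)[:2])>5: break
manip.pause(.2);show(("stop",z)); np.save("f0.npy",f0)
E
```

```text
free F [ 0.  -0.2 -4.7] L [ 2.200e+00 -1.000e-01  1.722e+02] T [ 0.13 -0.04 -0.07] 13.8
('stop', 155) F [-2.9  1.6  3.6] L [  2.1  -0.  155.8] T [ 0.47  0.51 -0.03] 18.2
```

It went down to 155.8 mm, which is exactly the predicted fully seated height (the rim would have stopped it at 163.8). I'll ease the load, centre it, and check before releasing.

```bash
python3 - <<'E'
from feel import *
import cv2
f0=np.load("f0.npy")
x,y=2.,0.
for i in range(4):
    f,l=st(); d=f-f0
    if abs(d[0])<1 and abs(d[1])<1: break
    x+=.25*d[0]; y+=.25*d[1]; go(x,y,155.6,10); manip.pause(.1)
show(("ease",x,y))
for dx in(2.5,-2.5,0):
    go(x+dx,y,155.4,10); manip.pause(.1); show(dx)
np.save("xy.npy",[x,y])
c=manip.read_camera("side")["pixels"];cv2.imwrite("pics/side2raw.png",c[:,:,::-1])
cv2.imwrite("pics/s2.png",cv2.resize(c[90:210,205:355],(750,600),interpolation=cv2.INTER_CUBIC)[:,:,::-1])
E
```

```text
('ease', np.float64(1.2834981738901372), np.float64(0.43707488443993625)) F [ 0.2 -0.4  0.6] L [2.000e+00 1.000e-01 1.558e+02] T [ 0.13 -0.04  0.03] 18.6
2.5 F [-3.8  0.3  4.8] L [2.300e+00 1.000e-01 1.558e+02] T [ 0.19  0.8  -0.03] 19.1
-2.5 F [ 5.2 -0.4  2.2] L [  0.8   0.2 156. ] T [-0.08 -1.22 -0.05] 19.8
0 F [ 2.6 -1.   5.3] L [  1.1   0.3 155.8] T [ 0.04 -0.49 -0.05] 20.3
```

View pics/s2.png

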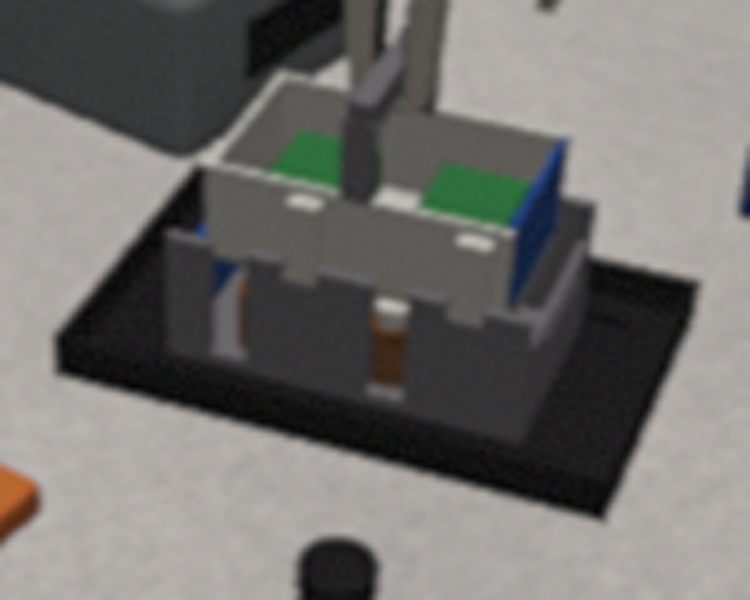

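Both near-side feet, at (300,275) and (465,312), sit down inside the pockets below the rim line. The box is level, and the nudges were stopped within about 1.5 mm of travel. I'll ease the forces and release.

```bash
python3 - <<'E'
from feel import *
import cv2
f0=np.load("f0.npy"); x,y=np.load("xy.npy")
for i in range(4):
    f,l=st(); d=f-f0
    if abs(d[0])<1 and abs(d[1])<1: break
    x+=.25*d[0]; y+=.25*d[1]; go(x,y,155.4,10); manip.pause(.1)
show("pre")
manip.gripper_to(22,f_grip=5); show("open"); _,l=st()
manip.gripper_to(50)
go(x,y,185,30); show("up"); go(x,y,260,120)
p=manip.get_tool_pos(); manip.goto([560,40,300],Rd(-np.pi/2)); manip.pause(.3)
show("away")
c=manip.read_camera("side")["pixels"];d=manip.read_camera("top")["pixels"]
a=cv2.resize(c[90:210,205:355],(500,400),interpolation=cv2.INTER_CUBIC);b=cv2.resize(d[80:240,290:410],(300,400),interpolation=cv2.INTER_CUBIC)
cv2.imwrite("pics/fin.png",np.hstack([a,b])[:,:,::-1])
E
```

```text
pre F [ 0.2 -0.2  6.8] L [  1.1   0.2 155.7] T [ 0.03 -0.37  0.03] 20.7
open F [0.1 0.1 0.2] L [  1.2   0.7 154.7] T [ 0.14 -0.08 -0.01] 21.1
up F [-0.6 -0.5 -0.3] L [  1.9   0.6 184.8] T [ 0.15 -0.05  0.03] 22.9
away F [0.7 0.1 0.5] L [ 43.  259.  299.7] T [ 0.01 -0.02  0.  ] 25.0
```

View pics/fin.png

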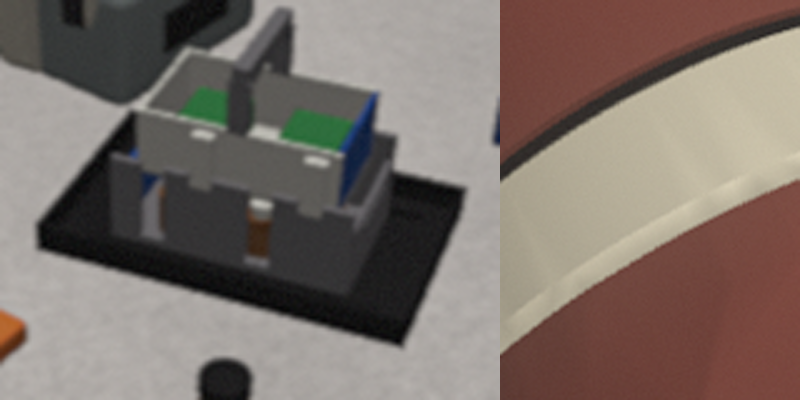

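The carrier stands released and level. Its near feet, at (200,183) and (312,210), are in the pockets, its blue end (360,148) is opposite the tote's blue end (140,180), and the arm is clear.

```bash
python3 -c "
from bench import manip
print(manip.job_done(),manip.get_t())"
```

```text
the job is handed in; nothing more can be done
the job is handed in; nothing more can be done
```

The carrier was lifted out, turned half a turn, stacked on the vial-filled tote and released, and the job was handed in at about 25 s; the far-side feet were not seen directly, only inferred from the seated height (155.8 mm, as predicted) and the level box.

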